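# Clamp the shaft in the three-jaw chuck with the chuck key

### The job

Take the chuck key from its holder, push its square fully home into the socket on top of the chuck and turn it clockwise (seen from above) until the jaws grip the shaft firmly, but gently, without overtightening or forcing the key. Never leave the key in the chuck: put it back upright in its holder and let go, disturbing nothing else on the bench.

Things in the scene. Friction and masses are not known exactly. Their poses are not given: they have to be found in the camera images.
- key_head (a point): centre of the head of the chuck key, a T-shaped steel tool (0.2 to 0.36 kg) standing upright, square end down, in its holder. The head is a block 26 mm along the key's x, 16 mm along y (two flat cheeks to grip) and 22 mm high, its centre 85 mm above the tip. A 10 mm round cross bar, 123 mm long, runs through it along x; below it is a 15 mm round shank. The key's z points up
- key_tip (a point): centre of the lower end of the key: a plain steel 12 mm square, its sides parallel to the key's x and y, with 0.5 mm chamfers at the tip; axes as the key's. A push of 8 to 15 N holds the key home; its contact forces on the chuck, all added up, must stay below 60 N (a moment of 0.2 N m alone makes about 25 N)
- collar_foot (a point): centre of the lower edge of the key's sprung ejector collar, 22 mm in diameter and 28 mm high, round the square. Its foot is 8 mm above the tip; it slides up the key as the key is pushed home, pushing back with 3 N at first and 6 N at 10 mm: the key rises out of the socket unless it is held down
- socket_mouth (a point): centre of the mouth of the square socket on top of the chuck, facing straight up, 179 mm above the bench: a hole 13 mm square (1 mm wider than the key), 18 mm deep, its sides parallel to this point's x and y (z up; it turns with the socket). The key fits in any of the four quarter-turn positions. Turning about 0.09 rad takes up the play between key and hole
- chuck: indexing head bolted to the bench, with a three-jaw chuck: a steel cylinder of 160 mm diameter, 72 mm long, axis level along this body's y at 100 mm height, three jaws and a 32 mm steel shaft on its front (-y). Origin on the bench under the socket. The socket lies 3 mm below the rim of a round boss, 39 mm outer and 29 mm inner diameter, top 182 mm high, which takes the collar; nothing on it is higher
- jaw_face (a point): middle of the gripping face of the upper jaw on the +x side of the chuck, where it comes to touch the shaft. The jaws stand 0.2 to 1.1 mm off the shaft at the start and close a little as the socket turns, which takes 0.2 to 1.1 rad, different each time and too fine to be measured here; the socket runs with a light drag of about 0.03 N m until they bite
- shaft_side (a point): the point of the shaft's surface that this jaw face comes to touch
- socket (a joint): elastic wind-up of the square socket, clockwise from above, once the jaws bite, rad: 0 while it runs freely and up to 0.08 N m, then 1.0 N m more per rad. Firmly gripped: more than 0.10 (about 0.18 N m) with the key home; overtightened: more than 0.25 (0.33 N m). It goes back to 0 when the key is eased, while the jaws stay closed
- holder_mouth (a point): centre of the open top of the key holder, 48 mm above the bench: a steel tube of 35 mm outer and 29 mm inner diameter, 40 mm deep (its floor lies 8 mm above the bench), on a grey foot plate 90 by 75 mm and 6 mm thick, bolted to the bench. The key stands in it on its tip, its head 93 mm above the bench
- spray_can: spray can, 52 mm diameter, 185 mm tall, origin under its centre; a bystander, not to be moved
- oil_can: orange oil can with spout and handle, 74 mm diameter, about 140 mm tall; a bystander
- tin: round tin with lid, 100 mm diameter, 49 mm tall; a bystander
- flap_disc: grinding flap disc lying flat, 112 mm diameter; a bystander
- wrench: steel wrench lying flat, 190 mm long; a bystander
- screwdriver: screwdriver lying flat, 210 mm long; a bystander
- nut: large steel hexagon nut lying flat, 38 mm across corners, 16 mm high; a bystander
Mind the look-alikes: they are no part of the job. What is shaped like the part that bears key_head but turquoise is not meant.

How it is judged:
On the way, in this order (a step that is already met when the one before it is completed fails the run):
1. the key is fully home in the socket (tip at least 15 mm below its mouth, on its axis) (z of key_tip in the frame of socket_mouth below -0.015 m and horizontal distance between key_tip and socket_mouth below 0.004 m), for 0.2 s.
2. with the key home, the jaws grip the shaft firmly (jaw face within 0.15 mm of touching, socket wound up by more than 0.10 rad) (value of joint socket above 0.1 rad and distance between jaw_face and shaft_side below 0.00015 m and z of key_tip in the frame of socket_mouth below -0.01 m and horizontal distance between key_tip and socket_mouth below 0.004 m), for 0.3 s.
At the end, for the whole second after the job is handed in: the jaws are still closed on the shaft (jaw face within 0.15 mm of its point on the shaft), and the key stands in the holder tube, released: tip within 12 mm of the tube's axis and at least 33 mm below its mouth, leaning less than 0.2 rad (distance between jaw_face and shaft_side below 0.00015 m and horizontal distance between key_tip and holder_mouth below 0.012 m and z of key_tip in the frame of holder_mouth below -0.033 m and angle between key_tip's own z axis and vertical below 0.2 rad); the robot touches nothing.
It fails at once if the chuck is overtightened (socket wound up by more than 0.25 rad, 0.33 N m) (value of joint socket above 0.25 rad).
It fails at once if the key is forced: its contact forces on the chuck add up to over 60 N (contact force between key and chuck above 60 N).
It fails at once if a bystander is moved by more than 30 mm (distance of any of spray_can, oil_can, tin, flap_disc, wrench, screwdriver, nut from where it was at the start of the episode above 0.03 m).
It fails at once if the key is dropped or knocked over (leans more than 0.8 rad) (angle between key_tip's own z axis and vertical above 0.8 rad).
It also fails if it takes over 72 s, if anything falls off the work surface, if the arm or the gripper's body presses on something with over 40 N, if the wrist force passes 120 N, or if a joint passes its speed limit or range.

### The arm

A 6-joint arm with a two-finger parallel gripper is mounted at the origin on the work surface. World frame = base frame: x ahead of the robot, y to its left, z up, the work surface at z = 0. Lengths are in m, angles in rad, forces in N, time in s.
With the tool pointing down it reaches from about 0.35 to 0.775 m from the base axis. Payload 5.5 kg.
Tool frame: the origin (TCP) lies at the very end of the fingers, on their centre line; the grasp point (between the pads) lies 19 mm behind it; z points along the fingers, y is the direction in which the jaws open and shut (so a half turn about z gives the same grasp; the last joint's range is limited). The gripper opens to 85 mm and grips with 20 to 120 N. Pads are 22 mm wide; open, the fingers measure 114 mm over their backs; the gripper's body (76 mm by 85 mm) begins 54 mm behind the grasp point. The pads swing forward as they close: fully open they stand 13 mm farther back than shut.
Start: joints at [1.043, 0.313, 0.046, 1.304, 0, 1.431], TCP at [0.217, 0.532, 0.231] pointing down, gripper open.
Joint ranges: [-2.76, 2.76], [-0.86, 1.69], [-1.03, 1.26], [-2.2, 2.34], [-1.47, 1.5], [-3.14, 3.14]. Speed limits (rad/s): [2.57, 2.57, 3.14, 3.14, 3.14, 3.14].

### API

Orientations are given as a unit quaternion [w, x, y, z].
In Python, from workcell import get_state, vision, workorder, silhouettes, tip_of gives the robot as it stands.
- The arm moves only by the shell command python3 -m inch 'ROWS' [FORCE]. ROWS is JSON, a list of rows, each a list of 7 numbers: the shift along the tool's x, y, z in cm, then the turn, a rotation vector about the tool's x, y, z in degrees, then the finger opening in cm, from 0 to 8.54. In form: [[dx, dy, dz, rx, ry, rz, hand], ...]. A call has 1 to 5 rows; each row shifts and turns the commanded pose from where the row before left it, along the tool's axes as they then stand; what a row does not reach is not made up. A row lasts 1/10 s, in which the tool goes at most 50 mm and 8.59 degrees, less where a joint would pass 70% of its speed; a pose out of reach is approached as far as the arm can. A call with a gripper value outside its range is refused whole. The fingers move at their own pace and stop on an object; FORCE is the grip in N (left out, the last holds). Time passes only in rows, so rows that do not move let the fingers close. It gives the time, the measured TCP pose, the force and the opening at its end, in the units of the state.
- get_state(): the state, without advancing time (a new reading comes with each control period).
- vision.read_camera(name): name is "side" or "top"; returns a dict with "pixels" (480x640x3 uint8, red, green, blue), "depth" (480x640 float32, m along the optical axis (not along the pixel's ray), 0 where there is no reading), "mtx" (3x3 intrinsics, pixels), "T" (4x4, takes a point from camera to world coordinates). Camera axes: x right, y up, looking along -z (the intrinsics and any distortion apply to the point x, -y, -z); pixel columns grow to the right and rows downward; lengths in m; the calibration is good to about 2 mm. A picture is of the moment at which its call begins.
- workorder.hand_in(): hands the job in, once; it reports no verdict.
Trained networks look in a picture, given as the dict that the camera call returned (one of the last four; its "shot" number tells which), for a name from the list of things; names that differ only in an ending like _2 or _b are one class to them, and where a whole thing is asked for, a point or a joint stands for the part that bears it (a point fixed in the world has none). Each returns a list of dicts, best first, with "confidence" (0 to 1); they miss things now and then, are a little off and sometimes report something else, mostly with a low value. They report only what shows in the picture. A call takes as long as a camera call. They do not tell look-alikes from the thing itself.
- silhouettes(picture, label): "mask" (480x640 bool, what is visible of it) and "location" ([column, row] in pixels, amid what is visible of it).
- tip_of(picture, label): "location" ([column, row] in pixels: a listed point, or the origin of a listed thing).
The state is a dict: "clock": time; "joint_pos": joint angles; "qvel": joint speeds; "tau": joint torques, N m; "tcp_pos": TCP position; "orientation": TCP orientation; "wrist_force": force on the tool from outside, world axes, zero at the start; "ft_torque": the same for the moment, N m; "finger_gap": finger opening in m.
Only numpy, scipy, OpenCV 4.12 (cv2) and the standard library are available. Lean on these libraries where they do the work, as an engineer would, in place of code of your own. Each camera call takes 0.05 s, during which the arm holds its last target.

## Working session

There is one attempt and no reset: what is moved stays moved. The work goes in short steps, Python scripts to look and compute and a shell command to move; the robot and the scene stay as the last step left them, time stands still between calls to the robot, and variables do not carry over. Pictures are saved under pics/ and viewed, and the job is handed in when it is done.

```bash
ls; mkdir -p pics; cat > h.py <<'E'
import numpy as np, cv2
from workcell import get_state, vision, workorder, silhouettes, tip_of
def w(p,uv,depth=None,z=None):
    K=np.array(p["mtx"]);T=np.array(p["T"]);d=p.get("dist")
    r=np.linalg.inv(K)@[uv[0],uv[1],1.]
    v=T[:3,:3]@np.array([r[0],-r[1],-1.]);o=T[:3,3]
    if depth is not None: return o+v*depth
    return o+v*(z-o[2])/v[2]
def px(p,X):
    T=np.array(p["T"]);K=np.array(p["mtx"]);c=T[:3,:3].T@(np.array(X)-T[:3,3]);c=np.array([c[0],-c[1],-c[2]]);q=K@c
    return q[:2]/q[2]
def save(p,n,crop=None,s=1):
    im=p["pixels"][:,:,::-1]
    if crop: im=im[crop[1]:crop[3],crop[0]:crop[2]]
    if s!=1: im=cv2.resize(im,None,fx=s,fy=s,interpolation=cv2.INTER_CUBIC)
    cv2.imwrite("pics/"+n,im)
E
python3 - <<'E'
from h import *
s=get_state();print(s)
for c in("side","top"):
    p=vision.read_camera(c);save(p,c+"0.png");print(c,[k for k in p],p["mtx"],p["T"])
    for n in ["key_head","key_tip","socket_mouth","holder_mouth","jaw_face","chuck"]:
        for d in tip_of(p,n)[:3]:
            uv=d["location"];dd=p["depth"][int(uv[1]),int(uv[0])]
            print(c,n,np.round(uv,1),round(d["confidence"],2),np.round(w(p,uv,depth=dd),3))
E
```

```text
pics
{'clock': 0.0, 'joint_pos': array([ 1.04336705e+00,  3.14019500e-01,  4.49726796e-02,  1.30359788e+00,
       -2.36398898e-05,  1.43122185e+00]), 'qvel': array([-0.00048086, -0.00022167, -0.00040841, -0.0008897 ,  0.00083603,
        0.00043721]), 'tau': array([-2.04250869e-04, -4.80628395e+01,  2.98532724e+01,  1.92795612e-02,
        1.65642894e-05, -6.38516173e-07]), 'tcp_pos': array([0.21720757, 0.53184092, 0.23039543]), 'orientation': array([-2.91367532e-04,  1.92714061e-01,  9.81254522e-01, -8.77135088e-04]), 'wrist_force': array([ 0.11067288, -0.24706957,  0.00993466]), 'ft_torque': array([-0.02272604, -0.02658352, -0.00167595]), 'finger_gap': 0.08528576687065059}
side ['pixels', 'depth', 'mtx', 'T', 'shot'] [[597.58712359   0.         331.77712657]
 [  0.         597.58712359 240.8381472 ]
 [  0.           0.           1.        ]] [[ 0.73409119  0.46496026 -0.49489603 -0.31518593]
 [-0.6790442   0.50587961 -0.53196315 -0.81623539]
 [ 0.00301609  0.72656574  0.68709034  1.19335089]
 [ 0.          0.          0.          1.        ]]
side key_head [425.1 285.8] 0.82 [ 0.5
[... 859 characters left out ...]
-03  2.70703701e-02]
 [ 1.63342553e-04  7.36139827e-02  9.97286797e-01  1.07767004e+00]
 [ 0.00000000e+00  0.00000000e+00  0.00000000e+00  1.00000000e+00]]
top key_head [475.4 356. ] 0.88 [ 0.205 -0.299  0.097]
top key_head [442.6 201.9] 0.86 [ 0.528 -0.245  0.104]
top key_tip [431.6 208. ] 0.94 [ 0.523 -0.236  0.048]
top key_tip [461.2 350.9] 0.74 [ 0.204 -0.292  0.028]
top key_tip [419.  289.1] 0.61 [ 0.343 -0.203  0.034]
top socket_mouth [255.2 187.8] 0.44 [0.559 0.143 0.16 ]
top holder_mouth [439.  203.9] 0.58 [ 0.525 -0.24   0.093]
top jaw_face [284.2 195. ] 0.86 [0.549 0.088 0.122]
top jaw_face [361.2 171.8] 0.72 [ 0.615 -0.085  0.018]
top jaw_face [144.6 277.6] 0.4 [0.386 0.4   0.06 ]
```

View pics/side0.png

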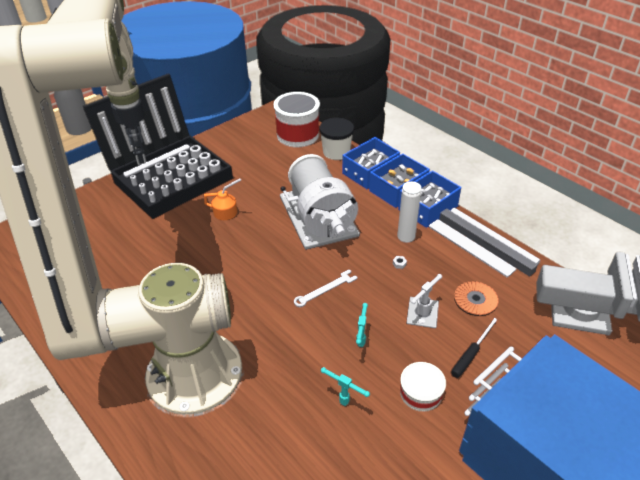

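View pics/top0.png

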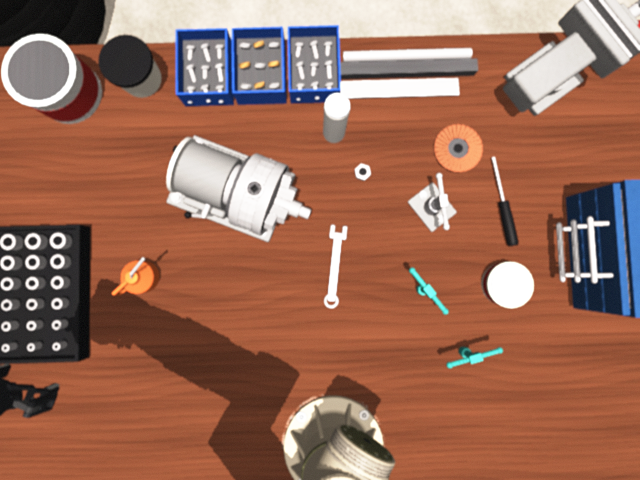

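The side view shows the steel key at about (425,285) in its holder and the chuck at (325,200). Both turquoise keys are decoys. In the top view the key is at (442,202) and the socket at (255,187). Next I'll zoom in.

```bash
python3 - <<'E'
from h import *
p=vision.read_camera("top");q=vision.read_camera("side")
a=[cv2.resize(x[:,:,::-1],(400,300),interpolation=cv2.INTER_CUBIC) for x in (p["pixels"][172:232,400:480],p["pixels"][157:217,215:295],q["pixels"][270:330,385:465],q["pixels"][165:225,290:370])]
cv2.imwrite("pics/z1.png",np.vstack([np.hstack(a[:2]),np.hstack(a[2:])]))
np.savez("p0.npz",top=p["pixels"],topd=p["depth"],side=q["pixels"],sided=q["depth"])
# bar: points by depth near key with height 85..110mm
for c,pic,(u0,v0,u1,v1) in (("top",p,(400,160,480,250)),("side",q,(385,255,465,330))):
    P=[]
    for v in range(v0,v1):
        for u in range(u0,u1):
            d=pic["depth"][v,u]
            if d>0:
                X=w(pic,(u,v),depth=d)
                if X[2]>.075 and X[2]<.125: P.append(X)
    P=np.array(P);print(c,len(P),P.mean(0),P.min(0),P.max(0))
    c0=P[:,:2]-P[:,:2].mean(0);U,S,V=np.linalg.svd(c0);print(V[0],np.degrees(np.arctan2(V[0][1],V[0][0])),(c0@V[0]).min(),(c0@V[0]).max(), P[:,:2].mean(0)+V[0]*((c0@V[0]).min()+(c0@V[0]).max())/2)
E
```

```text
top 344 [ 0.53020926 -0.24543181  0.09876504] [ 0.47076797 -0.25565364  0.07779088] [ 0.59161302 -0.23566017  0.10883404]
[-0.99595921 -0.08980673] -174.8475114142435 -0.06160674456235813 0.05985772981506052 [ 0.53108023 -0.24535327]
side 234 [ 0.53002405 -0.24917513  0.09705411] [ 0.47314218 -0.25784676  0.0751038 ] [ 0.59442926 -0.2356351   0.10872492]
[-0.99617082 -0.08742821] -174.98432917913587 -0.0648984976543939 0.05712061404970546 [ 0.5338981  -0.24883512]
```

View pics/z1.png

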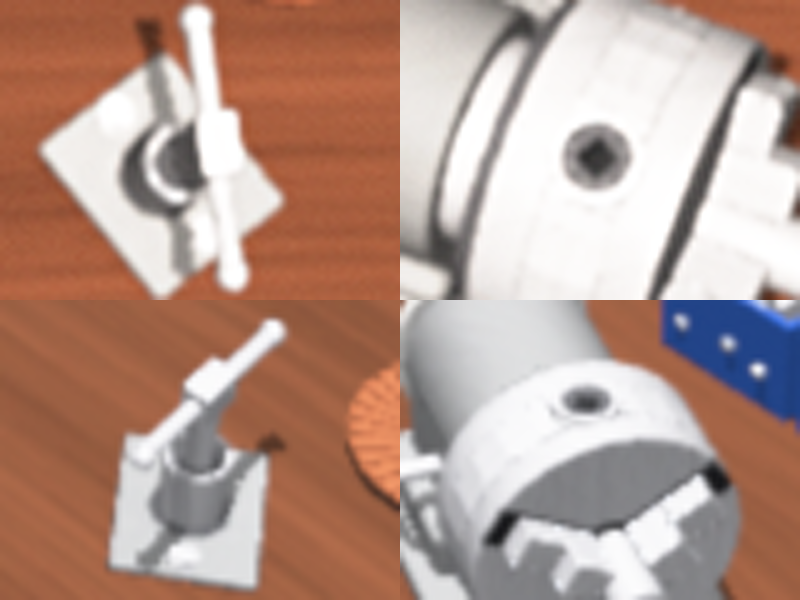

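```bash
cat > rect.py <<'E'
from h import *
def rect(p,c,half,z,mm=0.25):
    n=int(2*half/mm*1000)
    # world grid: image right = -y, up = +x
    uv=np.zeros((n,n,2),np.float32)
    for i in range(n):
        for j in range(n):
            uv[i,j]=px(p,[c[0]+half-i*mm/1000,c[1]+half-j*mm/1000,z])
    return cv2.remap(p["pixels"],uv,None,cv2.INTER_CUBIC)
E
python3 - <<'E'
from rect import *
p=vision.read_camera("top");q=vision.read_camera("side")
print(w(p,(254.6,188),z=.179), w(p,(432.4,207),z=.006))
c=w(p,(254.6,188),z=.179)[:2]; print(c)
A=rect(p,c,.025,.179);B=rect(q,c,.025,.179)
h=(0.531,-.243)
C=rect(p,h,.06,.048,.6);D=rect(q,h,.06,.048,.6)
def f(x,s=400):
    x=cv2.resize(x,(s,s),interpolation=cv2.INTER_NEAREST)[:,:,::-1].copy();cv2.line(x,(s//2,0),(s//2,s),(0,0,255),1);cv2.line(x,(0,s//2),(s,s//2),(0,0,255),1);return x
cv2.imwrite("pics/r1.png",np.hstack([f(A),f(B)]));cv2.imwrite("pics/r2.png",np.hstack([f(C),f(D)]))
E
```

```text
[0.5550415  0.14140787 0.179     ] [ 0.53033472 -0.24816738  0.006     ]
[0.5550415  0.14140787]
```

View pics/r1.png

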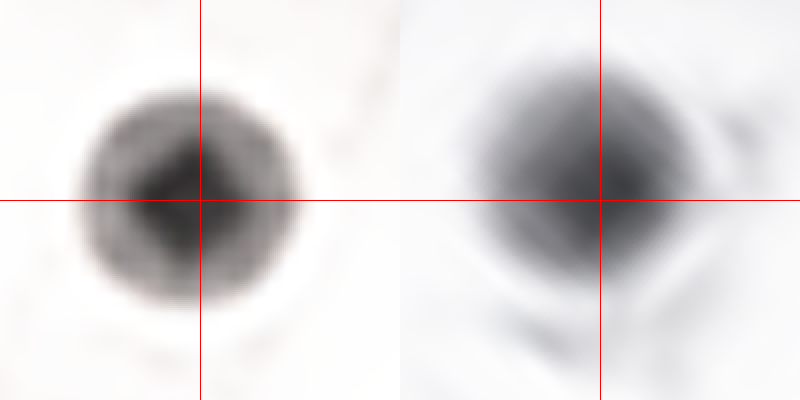

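View pics/r2.png

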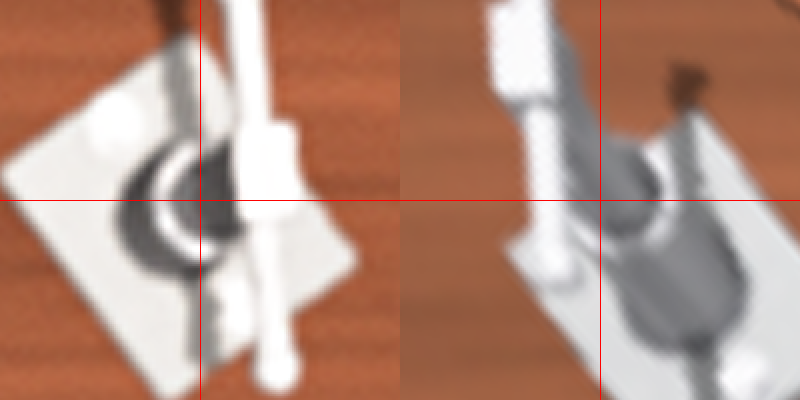

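```bash
cat > fit.py <<'E'
from h import *
from scipy.optimize import least_squares
def fit(p,c0,verbose=True):
    # supersampled model in the raw image patch
    uc=px(p,[*c0,.179]); u0,v0=int(uc[0])-16,int(uc[1])-16;N=32;S=6
    img=p["pixels"][v0:v0+N,u0:u0+N].mean(2)
    # world coords on planes z=.179 and .182 of every subsample
    uu,vv=np.meshgrid(u0+(np.arange(N*S)+.5)/S-.5,v0+(np.arange(N*S)+.5)/S-.5)
    def plane(z):
        K=np.array(p["mtx"]);T=np.array(p["T"]);r=np.linalg.inv(K)@np.vstack([uu.ravel(),vv.ravel(),np.ones(uu.size)])
        r[1]*=-1;r[2]=-1;d=T[:3,:3]@r;t=(z-T[2,3])/d[2];return (T[:2,3:]+d[:2]*t).reshape(2,*uu.shape)
    a=plane(.179);b=plane(.182)
    def model(x):
        cx,cy,th,I0,I1,I2,s,gx,gy=x
        m=np.hypot(b[0]-cx,b[1]-cy)<.0145
        dx,dy=a[0]-cx,a[1]-cy;X=np.cos(th)*dx+np.sin(th)*dy;Y=-np.sin(th)*dx+np.cos(th)*dy
        sd=np.clip((.0065-np.maximum(abs(X),abs(Y)))/.0004+.5,0,1)
        im=np.full(m.shape,I0);ri=I1+gx*dx/.01+gy*dy/.01
        im=np.where(m,ri*(1-sd)+I2*sd,im)
        im=cv2.GaussianBlur(im,(0,0),max(s,.2)*S)
        return im.reshape(N,S,N,S).mean((1,3))
    wt=(np.hypot(*np.meshgrid(np.arange(N)-(uc[0]-u0),np.arange(N)-(uc[1]-v0)))<10)
    best=None
    for t0 in np.radians([0,22,45,67]):
        r=least_squares(lambda x:((model(x)-img)*wt).ravel(),[c0[0],c0[1],t0,250,130,50,.6,0,0],x_scale=[.001,.001,.1,20,20,20,.2,10,10],diff_step=1e-3)
        print(np.degrees(t0),round(r.cost),np.round(r.x[:2],4),round(np.degrees(r.x[2]),1),np.round(r.x[3:],1))
E
python3 - <<'E'
from fit import *
p=vision.read_camera("top");fit(p,(.5550,.1422))
q=vision.read_camera("side");fit(q,(.5566,.1406))
E
```

```text
0.0 24579 [0.5539 0.1426] 36.8 [266.6 165.8  47.    1.1 -24.5   0.5]
22.0 24710 [0.5542 0.1427] 37.1 [266.8 165.2  47.    1.1 -18.1   2.3]
45.0 24784 [0.5542 0.1427] 37.7 [266.7 165.3  47.    1.1 -18.    1.5]
67.0 24766 [0.5541 0.1426] 37.6 [266.8 165.4  46.8   1.1 -19.9   0. ]
0.0 45522 [0.558  0.1423] 35.6 [239.6 135.4  66.4   0.7  49.6  37.7]
22.0 45639 [0.5579 0.1422] 54.0 [239.6 136.3  69.5   0.6  47.7  35.6]
45.0 46299 [0.5573 0.1413] 48.3 [239.9 146.8  66.4   0.6  33.7  16.7]
67.0 45460 [0.5577 0.1426] 43.4 [239.5 135.1  66.9   0.7  44.5  44.1]
```

```bash
python3 - <<'E'
from rect import *
p=vision.read_camera("top")
c=(.5543,.1423)
ims=[]
for k in range(4):
    ims.append(vision.read_camera("top"))
pa=dict(ims[-1]);
A=rect(pa,c,.014,.179,.1).mean(2)
n=A.shape[0]
ii,jj=np.mgrid[:n,:n];X=.014-ii*1e-4;Y=.014-jj*1e-4
for dx in(-.0005,0,.0005):
  for dy in(-.0005,0,.0005):
    r=np.hypot(X-dx,Y-dy);th=np.arctan2(Y-dy,X-dx)
    m=(r>.004)&(r<.010)
    z=((255-A)*m*np.exp(4j*th)).sum()/((255-A)*m).sum()
    # dark more at corners: corner dir = angle/4
    print(dx,dy,round(abs(z),3),"corner",round(np.degrees(np.angle(z)/4),1),"-> side",round((np.degrees(np.angle(z)/4)+45)%90,1))
B=cv2.resize(np.clip((A-30)*1.6,0,255).astype(np.uint8),(560,560),interpolation=cv2.INTER_CUBIC)
B=cv2.cvtColor(B,cv2.COLOR_GRAY2BGR);C=B.copy()
for im,t in((B,37),(C,45)):
    t=np.radians(t);pts=[]
    for sx,sy in((1,1),(1,-1),(-1,-1),(-1,1)):
        x=6.5*(np.cos(t)*sx-np.sin(t)*sy);y=6.5*(np.sin(t)*sx+np.cos(t)*sy);pts.append([280-y*20,280-x*20])
    cv2.polylines(im,[np.int32(pts)],True,(0,0,255),1)
cv2.imwrite("pics/sq.png",cv2.resize(np.hstack([B,C]),(800,400)))
E
```

```text
-0.0005 -0.0005 0.025 corner -8.0 -> side 37.0
-0.0005 0 0.027 corner -8.4 -> side 36.6
-0.0005 0.0005 0.027 corner -8.7 -> side 36.3
0 -0.0005 0.027 corner -7.4 -> side 37.6
0 0 0.029 corner -7.8 -> side 37.2
0 0.0005 0.03 corner -8.3 -> side 36.7
0.0005 -0.0005 0.027 corner -6.8 -> side 38.2
0.0005 0 0.03 corner -7.3 -> side 37.7
0.0005 0.0005 0.03 corner -7.8 -> side 37.2
```

View pics/sq.png

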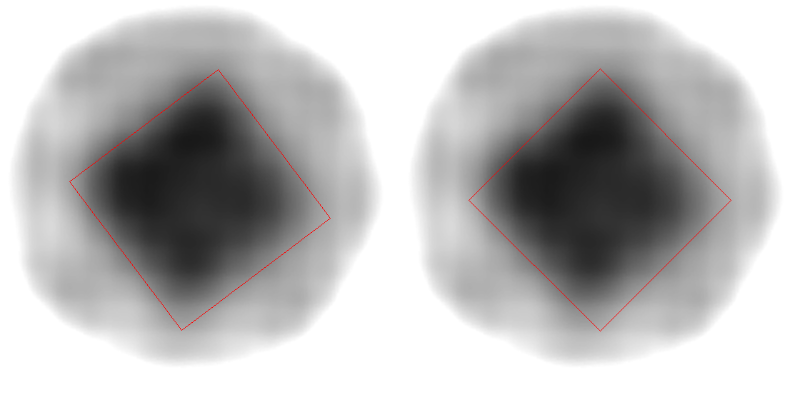

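```bash
cat > to.py <<'E'
import sys
from h import *
from scipy.spatial.transform import Rotation as R
# usage: to.py x y z yawx(deg)
s=get_state();t=[float(a) for a in sys.argv[1:5]]
o=s["orientation"];r=R.from_quat([o[1],o[2],o[3],o[0]])
y=np.radians(t[3]);Rt=np.array([[np.cos(y),np.sin(y),0],[np.sin(y),-np.cos(y),0],[0,0,-1.]])
d=r.inv().apply(np.array(t[:3])-s["tcp_pos"])*100
rv=(r.inv()*R.from_matrix(Rt)).as_rotvec(degrees=True)
print("shift cm (tool)",np.round(d,3),"turn deg",np.round(rv,2)," after turn frame:",np.round(R.from_matrix(Rt).inv().apply(np.array(t[:3])-s["tcp_pos"])*100,3))
X=r.as_matrix()[:,0]
print("t",s["clock"],"tcp",np.round(s["tcp_pos"],4),"yaw",np.round(np.degrees(np.arctan2(X[1],X[0])),2),"tilt",np.round(np.degrees(np.arccos(-r.as_matrix()[2,2])),2),"q",np.round(s["joint_pos"],2),"F",np.round(s["wrist_force"],2),"M",np.round(s["ft_torque"],3),"gap",round(s["finger_gap"],4))
E
python3 to.py .531 -.246 .26 185
```

```text
shift cm (tool) [-58.458 -60.197  -2.872] turn deg [  0.     0.   -27.22]  after turn frame: [-24.451 -80.27   -2.868]
t 1.25 tcp [0.2175 0.5323 0.2313] yaw 157.78 tilt 0.01 q [ 1.04  0.31  0.05  1.3  -0.    1.43] F [-0.34  0.01 -0.86] M [ 0.018  0.031 -0.04 ] gap 0.0854
```

```bash
python3 -m inch '[[0,0,-1.4,0,0,0,8.5],[0,0,-1.4,0,0,0,8.5],[-2.9,-3,0,0,0,0,8.5],[-2.9,-3,0,0,0,0,8.5],[-2.9,-3,0,0,0,0,8.5]]'
python3 -m inch '[[-2.9,-3,0,0,0,0,8.5],[-2.9,-3,0,0,0,0,8.5],[-2.9,-3,0,0,0,0,8.5],[-2.9,-3,0,0,0,0,8.5],[-2.9,-3,0,0,0,0,8.5]]'
python3 -m inch '[[-2.9,-3,0,0,0,0,8.5],[-2.9,-3,0,0,0,0,8.5],[-2.9,-3,0,0,0,0,8.5],[-2.9,-3,0,0,0,0,8.5],[-2.9,-3,0,0,0,0,8.5]]'
python3 -m inch '[[-2.9,-3,0,0,0,0,8.5],[-2.9,-3,0,0,0,0,8.5],[-2.9,-3,0,0,0,0,8.5],[-2.9,-3,0,0,0,0,8.5],[-2.9,-3,0,0,0,0,8.5]]'
python3 to.py .531 -.246 .26 185
```

```text
clock: 1.75
tcp_pos: [0.2642, 0.4151, 0.2593]
orientation: [0.0, 0.192, 0.981, 0.0]
wrist_force: [0.9, 0.0, 0.3]
finger_gap: 0.085
clock: 2.25
tcp_pos: [0.3418, 0.2209, 0.2596]
orientation: [0.0, 0.192, 0.981, 0.0]
wrist_force: [-0.1, 0.5, -0.4]
finger_gap: 0.0847
clock: 2.75
tcp_pos: [0.4194, 0.027, 0.2596]
orientation: [0.001, 0.193, 0.981, 0.0]
wrist_force: [0.4, 0.0, -0.8]
finger_gap: 0.0851
clock: 3.25
tcp_pos: [0.4969, -0.1668, 0.2594]
orientation: [0.0, 0.193, 0.981, 0.0]
wrist_force: [0.0, 0.3, 0.2]
finger_gap: 0.0852
shift cm (tool) [-6.155 -6.041 -0.057] turn deg [  0.     0.03 -27.24]  after turn frame: [-2.707 -8.188 -0.059]
t 3.25 tcp [ 0.4969 -0.1668  0.2594] yaw 157.76 tilt 0.03 q [-0.48  0.21 -0.03  1.34  0.   -0.09] F [0.   0.25 0.25] M [ 0.003  0.01  -0.011] gap 0.0852
```

```bash
python3 -m inch '[[-3.07,-3.02,0,0,0,0,8.5],[-3.07,-3.02,0,0,0,-6.8,8.5],[0,0,0,0,0,-6.8,8.5],[0,0,0,0,0,-6.8,8.5],[0,0,0,0,0,-6.8,8.5]]'
python3 to.py .531 -.246 .074 185
python3 - <<'E'
from h import *
p=vision.read_camera("top");q=vision.read_camera("side");save(q,"s1.png",(340,180,500,300),5)
t=get_state()["tcp_pos"];print(px(q,t),px(p,t))
for pic,c in((q,"side"),):
    for n in ("key_head",):
        for d in tip_of(pic,n): 
            uv=d["location"];print(c,n,np.round(uv,1),d["confidence"],w(pic,uv,z=.093))
E
```

```text
clock: 3.75
tcp_pos: [0.5305, -0.2447, 0.2588]
orientation: [-0.0, -0.045, 0.999, 0.0]
wrist_force: [-0.1, 0.2, -0.2]
finger_gap: 0.0849
shift cm (tool) [-0.049 -0.143 18.477] turn deg [ 0.04 -0.03  0.21]  after turn frame: [-0.04  -0.132 18.477]
t 3.75 tcp [ 0.5305 -0.2447  0.2588] yaw -174.79 tilt 0.05 q [-0.57  0.33  0.13  1.38  0.   -0.66] F [-0.09  0.19 -0.16] M [0.015 0.023 0.023] gap 0.0849
[432.3255023  239.22019311] [465.92456317 187.8891293 ]
side key_head [340.8 381.9] 0.96 [ 0.19262995 -0.30063832  0.093     ]
side key_head [363.7 322.2] 0.59 [ 0.34403791 -0.21861094  0.093     ]
side key_head [427.5 288.4] 0.56 [ 0.53543039 -0.25022621  0.093     ]
```

View pics/s1.png

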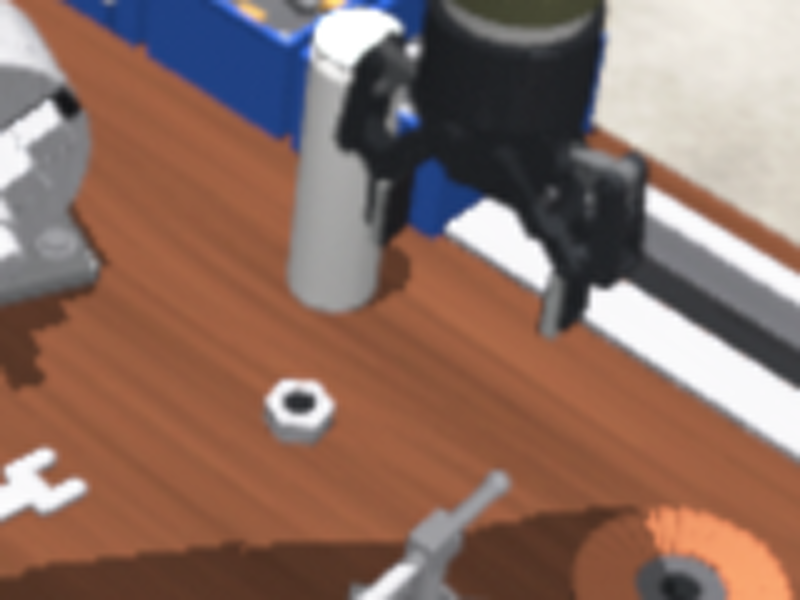

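```bash
python3 -m inch '[[-0.04,-0.11,3.5,0,0,0.2,6],[0,0,3.5,0,0,0,6],[0,0,3.5,0,0,0,6],[0,0,3,0,0,0,6],[0,0,2,0,0,0,6]]'
python3 -m inch '[[0,0,1,0,0,0,5],[0,0,1,0,0,0,5],[0,0,0.95,0,0,0,5],[0,0,0,0,0,0,5]]'
python3 to.py .531 -.246 .074 185
python3 - <<'E'
from h import *
p=vision.read_camera("top");q=vision.read_camera("side");save(q,"s2.png",(360,230,480,320),6)
for pic,c in((q,"side"),):
    for n in ("key_head",):
        for d in tip_of(pic,n): 
            uv=d["location"];print(c,n,np.round(uv,1),d["confidence"],w(pic,uv,z=.093))
E
```

```text
clock: 4.4
tcp_pos: [0.5299, -0.2442, 0.1019]
orientation: [-0.001, -0.04, 0.999, 0.001]
wrist_force: [-0.1, 1.1, 0.3]
finger_gap: 0.0601
clock: 4.8
tcp_pos: [0.5307, -0.2449, 0.0741]
orientation: [-0.0, -0.041, 0.999, 0.0]
wrist_force: [0.7, 0.4, -0.3]
finger_gap: 0.0501
shift cm (tool) [-0.016 -0.107  0.014] turn deg [ 0.03 -0.04 -0.25]  after turn frame: [-0.016 -0.107  0.014]
t 4.8 tcp [ 0.5307 -0.2449  0.0741] yaw -175.25 tilt 0.05 q [-0.57  0.42 -0.19  0.96  0.   -0.65] F [ 0.73  0.39 -0.3 ] M [ 0.029  0.047 -0.035] gap 0.0501
side key_head [340.3 381.6] 0.77 [ 0.19235604 -0.2993666   0.093     ]
side key_head [362.1 323.4] 0.53 [ 0.33875769 -0.21860332  0.093     ]
side key_head [426.8 286.9] 0.48 [ 0.53797051 -0.24577877  0.093     ]
```

View pics/s2.png

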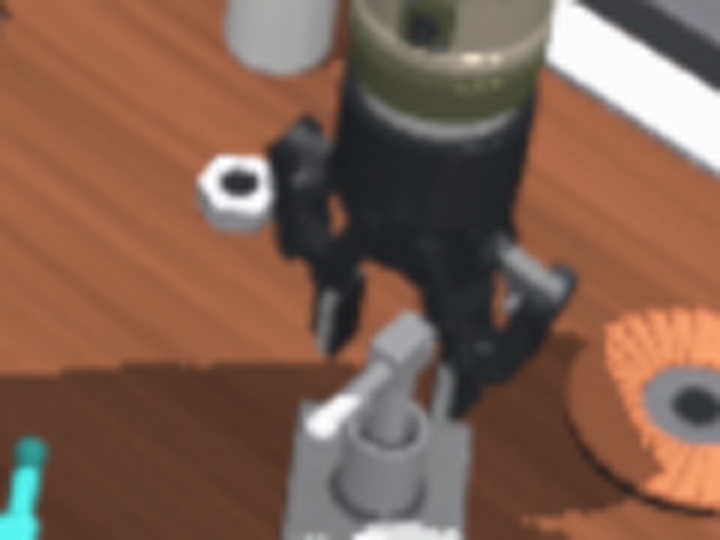

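```bash
python3 - <<'E'
from h import *
q=vision.read_camera("side")
f=lambda X:np.round((px(q,X)-[360,230])*6,0)
print("head c",f([.5307,-.2449,.093]),"head top",f([.5307,-.2449,.104]))
for s in(-1,1):
  for x in(-.011,.011):print(s,x,"finger tip inner corner",f([.5307+x,-.2449+s*.025,.080]))
d=.09
for a in(-1,1):print("bar end",f([.5307+a*.0615*.996,-.2449+a*.0615*.085,.093]))
print("tube mouth c",f([.531,-.246,.048]))
E
```

```text
head c [388. 349.] head top [391. 331.]
-1 -0.011 finger tip inner corner [413. 417.]
-1 0.011 finger tip inner corner [448. 390.]
1 -0.011 finger tip inner corner [321. 351.]
1 0.011 finger tip inner corner [356. 324.]
bar end [298. 433.]
bar end [474. 269.]
tube mouth c [378. 422.]
```

```bash
python3 -m inch '[[0,-0.1,0,0,0,-0.2,3],[0,0,0,0,0,0,2],[0,0,0,0,0,0,1.5],[0,0,0,0,0,0,1.2],[0,0,0,0,0,0,1.2]]' 80
python3 to.py .531 -.246 .074 185
python3 -m inch '[[0,0,0,0,0,0,1.2],[0,0,0,0,0,0,1.2]]' 80
python3 to.py .531 -.246 .074 185
```

```text
clock: 5.5
tcp_pos: [0.5314, -0.2462, 0.0754]
orientation: [0.0, -0.043, 0.999, -0.0]
wrist_force: [-1.4, 2.0, 6.4]
finger_gap: 0.0148
shift cm (tool) [0.038 0.025 0.143] turn deg [-0.02  0.05 -0.02]  after turn frame: [0.038 0.025 0.143]
t 5.5 tcp [ 0.5314 -0.2462  0.0754] yaw -175.02 tilt 0.06 q [-0.57  0.42 -0.19  0.96  0.   -0.66] F [-1.38  2.    6.4 ] M [0.308 0.084 0.017] gap 0.0148
clock: 5.7
tcp_pos: [0.5314, -0.2462, 0.0754]
orientation: [0.0, -0.043, 0.999, -0.0]
wrist_force: [0.2, 1.4, 5.1]
finger_gap: 0.0143
shift cm (tool) [0.039 0.025 0.143] turn deg [-0.02  0.05 -0.01]  after turn frame: [0.038 0.025 0.143]
t 5.7 tcp [ 0.5314 -0.2462  0.0754] yaw -175.01 tilt 0.06 q [-0.57  0.42 -0.19  0.96  0.   -0.66] F [0.23 1.39 5.14] M [0.277 0.162 0.038] gap 0.0143
```

```bash
python3 -m inch '[[0,0,-1,0,0,0,1.2],[0,0,-2,0,0,0,1.2],[0,0,-3,0,0,0,1.2],[0,0,-4,0,0,0,1.2],[0,0,-4,0,0,0,1.2]]'
python3 -m inch '[[0,0,-4,0,0,0,1.2],[0,0,-4,0,0,0,1.2],[0,0,-2.5,0,0,0,1.2],[0,0,0,0,0,0,1.2],[0,0,0,0,0,0,1.2]]'
python3 to.py .5543 .1425 .32 217
python3 - <<'E'
from h import *
p=vision.read_camera("top");q=vision.read_camera("side");save(q,"s3.png",(340,130,480,250),5)
E
```

```text
clock: 6.2
tcp_pos: [0.5302, -0.2457, 0.2155]
orientation: [-0.001, -0.043, 0.999, 0.001]
wrist_force: [1.7, -0.3, -2.1]
finger_gap: 0.0146
clock: 6.7
tcp_pos: [0.531, -0.2462, 0.3193]
orientation: [-0.0, -0.043, 0.999, 0.0]
wrist_force: [0.4, 0.3, -2.8]
finger_gap: 0.0142
shift cm (tool) [-5.69  38.524 -0.069] turn deg [ 0.000e+00 -1.000e-02 -3.202e+01]  after turn frame: [-25.251  29.645  -0.07 ]
t 6.7 tcp [ 0.531  -0.2462  0.3193] yaw -175.02 tilt 0.01 q [-0.57  0.33  0.28  1.52 -0.   -0.66] F [ 0.41  0.35 -2.81] M [-0.036  0.026  0.015] gap 0.0142
```

View pics/s3.png

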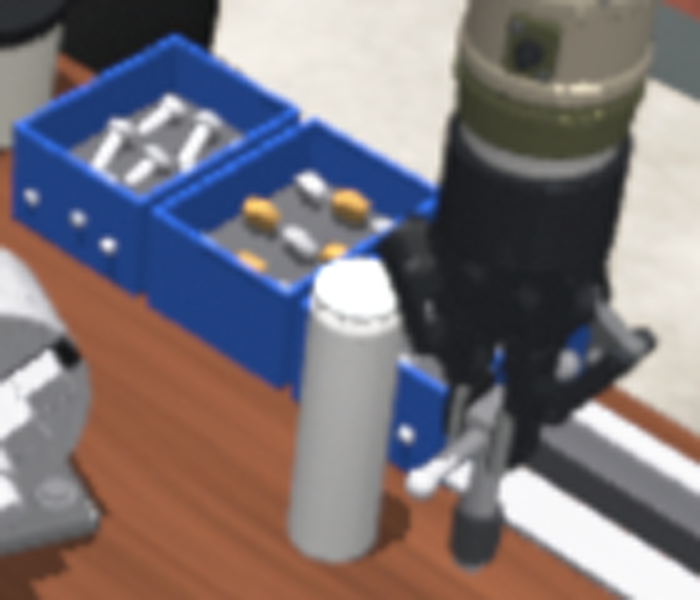

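```bash
python3 -m inch '[[-0.25,2,0,0,0,0,1.2],[-0.5,3.4,0,0,0,0,1.2],[-0.6,4,0,0,0,0,1.2],[-0.6,4,0,0,0,0,1.2],[-0.6,4,0,0,0,0,1.2]]'
python3 -m inch '[[-0.6,4,0,0,0,0,1.2],[-0.6,4,0,0,0,0,1.2],[-0.6,4,0,0,0,0,1.2],[-0.6,4,0,0,0,0,1.2],[-0.6,3,0,0,0,0,1.2]]'
python3 -m inch '[[-0.44,2.12,0,0,0,-8,1.2],[0,0,0,0,0,-8,1.2],[0,0,0,0,0,-8,1.2],[0,0,0,0,0,-8,1.2],[0,0,0,0,0,0,1.2]]'
python3 to.py .5543 .1425 .27 217
```

```text
clock: 7.3
tcp_pos: [0.5403, -0.069, 0.3176]
orientation: [-0.002, -0.043, 0.999, 0.001]
wrist_force: [0.5, 0.3, -3.2]
finger_gap: 0.0148
clock: 7.8
tcp_pos: [0.5535, 0.1236, 0.3177]
orientation: [-0.002, -0.044, 0.999, 0.0]
wrist_force: [0.7, 0.0, -2.4]
finger_gap: 0.0145
clock: 8.3
tcp_pos: [0.5564, 0.1428, 0.3177]
orientation: [-0.002, -0.317, 0.948, 0.0]
wrist_force: [-0.5, -1.1, -2.4]
finger_gap: 0.0148
shift cm (tool) [0.175 0.093 4.766] turn deg [ 0.11 -0.19  0.01]  after turn frame: [0.19  0.102 4.765]
t 8.3 tcp [0.5564 0.1428 0.3177] yaw -142.98 tilt 0.22 q [ 0.11  0.31  0.25  1.52  0.   -0.53] F [-0.46 -1.06 -2.41] M [ 0.027 -0.007  0.034] gap 0.0148
```

```bash
python3 -m inch '[[0.1,0,1.5,0,0,0,1.2],[0,0,1.5,0,0,0,1.2],[0,0,1.5,0,0,0,1.2],[0,0,0,0,0,0,1.2],[0,0,0,0,0,0,1.2]]'
python3 to.py .5543 .1425 .27 217
python3 - <<'E'
from h import *
p=vision.read_camera("top");q=vision.read_camera("side");save(q,"s4.png",(275,130,375,205),8);save(p,"t4.png",(200,130,320,220),6)
t=get_state()["tcp_pos"];f=lambda X:np.round((px(q,X)-[275,130])*8,0)
print("tip",f(t-[0,0,.0674]),"socket",f([.5543,.1425,.182]),"head",f(t+[0,0,.0176]))
for n in("key_tip","socket_mouth","key_head"):
    for d in tip_of(q,n):print(n,np.round((np.array(d["location"])-[275,130])*8),d["confidence"])
E
```

```text
clock: 8.8
tcp_pos: [0.5559, 0.142, 0.2741]
orientation: [-0.001, -0.316, 0.949, 0.0]
wrist_force: [-0.0, 0.2, -2.9]
finger_gap: 0.0145
shift cm (tool) [0.101 0.136 0.408] turn deg [ 0.06 -0.1  -0.14]  after turn frame: [0.101 0.136 0.408]
t 8.8 tcp [0.5559 0.142  0.2741] yaw -143.14 tilt 0.12 q [ 0.11  0.31  0.14  1.41  0.   -0.53] F [-0.02  0.15 -2.93] M [-0.019 -0.049  0.003] gap 0.0145
tip [414. 372.] socket [408. 435.] head [413. 163.]
key_tip [ 682. 1737.] 0.83
key_tip [ 559. 2166.] 0.83
key_tip [432. 394.] 0.72
socket_mouth [418. 428.] 0.43
socket_mouth [1173. 2090.] 0.16
key_head [430. 175.] 0.82
key_head [ 539. 2003.] 0.75
key_head [ 718. 1527.] 0.61
key_head [1003. 1052.] 0.27
```

View pics/s4.png

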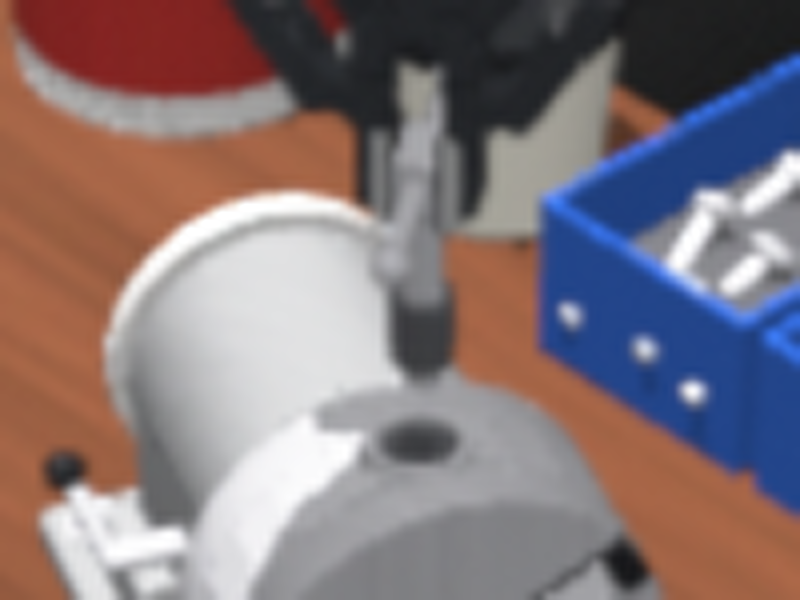

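View pics/t4.png

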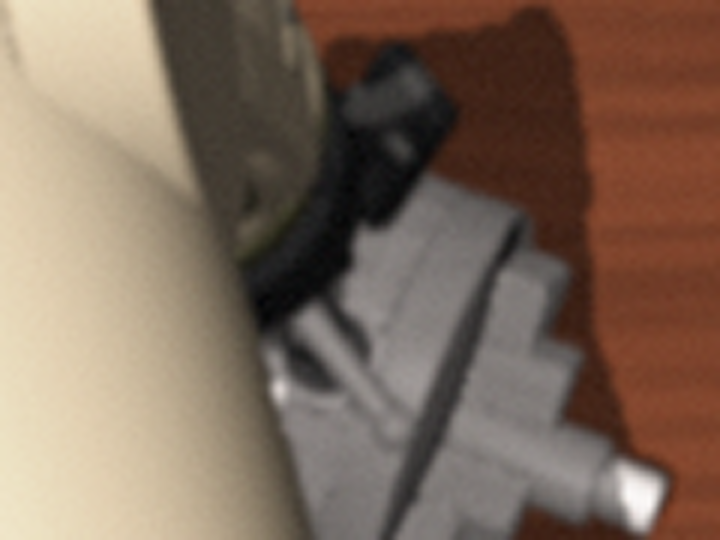

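```bash
python3 -m inch '[[0.05,0.1,0.5,0,0,0,1.2],[0,0,0.5,0,0,0,1.2],[0,0,0.5,0,0,0,1.2],[0,0,0,0,0,0,1.2],[0,0,0,0,0,0,1.2]]'
python3 to.py .5546 .1425 .25 217
```

```text
clock: 9.55
tcp_pos: [0.5553, 0.1427, 0.2595]
orientation: [-0.0, -0.317, 0.948, 0.0]
wrist_force: [-0.7, 0.2, -2.5]
finger_gap: 0.0152
shift cm (tool) [0.064 0.027 0.95 ] turn deg [ 0.02 -0.03 -0.02]  after turn frame: [0.065 0.027 0.95 ]
t 9.55 tcp [0.5553 0.1427 0.2595] yaw -143.02 tilt 0.04 q [ 0.11  0.3   0.1   1.37  0.   -0.53] F [-0.67  0.19 -2.48] M [ 0.014 -0.014 -0.009] gap 0.0152
```

```bash
python3 -m inch '[[0.06,0.03,0.3,0,0,0,1.2],[0,0,0.3,0,0,0,1.2],[0,0,0.3,0,0,0,1.2],[0,0,0,0,0,0,1.2],[0,0,0,0,0,0,1.2]]'
python3 to.py .5546 .1425 .247 217
python3 - <<'E'
from h import *
q=vision.read_camera("side");save(q,"s5.png",(275,130,375,205),8)
E
```

```text
clock: 10.05
tcp_pos: [0.5548, 0.1426, 0.2507]
orientation: [-0.0, -0.317, 0.948, 0.0]
wrist_force: [-0.1, 0.6, -2.5]
finger_gap: 0.0149
shift cm (tool) [0.019 0.008 0.369] turn deg [ 0.01 -0.   -0.02]  after turn frame: [0.019 0.008 0.369]
t 10.05 tcp [0.5548 0.1426 0.2507] yaw -143.02 tilt 0.01 q [ 0.11  0.3   0.08  1.35  0.   -0.53] F [-0.07  0.56 -2.51] M [ 0.048  0.002 -0.02 ] gap 0.0149
```

View pics/s5.png

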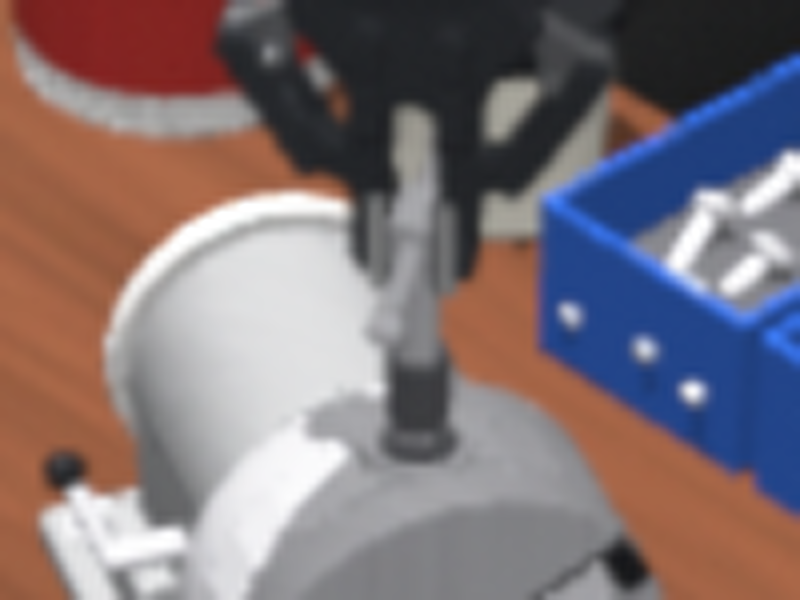

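The collar (column 419) sits centred over the recess (column 418). I'll lower it gently.

```bash
python3 -m inch '[[0.02,0,0.2,0,0,0,1.2],[0,0,0.2,0,0,0,1.2],[0,0,0.2,0,0,0,1.2],[0,0,0,0,0,0,1.2],[0,0,0,0,0,0,1.2]]'
python3 to.py .5546 .1425 .246 217
```

```text
clock: 10.6
tcp_pos: [0.5547, 0.1424, 0.2447]
orientation: [-0.0, -0.317, 0.948, 0.0]
wrist_force: [0.6, -0.5, -1.8]
finger_gap: 0.0148
shift cm (tool) [ 0.001  0.008 -0.129] turn deg [ 0.01 -0.   -0.02]  after turn frame: [ 0.001  0.008 -0.129]
t 10.6 tcp [0.5547 0.1424 0.2447] yaw -143.02 tilt 0.01 q [ 0.11  0.31  0.07  1.33  0.   -0.53] F [ 0.64 -0.47 -1.75] M [ 0.038 -0.001  0.015] gap 0.0148
```

```bash
python3 -m inch '[[0,0,0.1,0,0,0,1.2],[0,0,0.1,0,0,0,1.2],[0,0,0.1,0,0,0,1.2],[0,0,0,0,0,0,1.2]]'
python3 to.py .5546 .1425 .246 217
python3 -m inch '[[0,0,0.1,0,0,0,1.2],[0,0,0.1,0,0,0,1.2],[0,0,0.1,0,0,0,1.2],[0,0,0,0,0,0,1.2]]'
python3 to.py .5546 .1425 .246 217
```

```text
clock: 11.0
tcp_pos: [0.5546, 0.1424, 0.2416]
orientation: [-0.0, -0.317, 0.948, 0.0]
wrist_force: [0.1, -1.0, -2.3]
finger_gap: 0.0147
shift cm (tool) [-0.004  0.009 -0.436] turn deg [ 0.01 -0.01 -0.02]  after turn frame: [-0.004  0.008 -0.436]
t 11.0 tcp [0.5546 0.1424 0.2416] yaw -143.02 tilt 0.01 q [ 0.11  0.31  0.06  1.33  0.   -0.53] F [ 0.09 -0.96 -2.33] M [-0.006  0.023 -0.024] gap 0.0147
clock: 11.4
tcp_pos: [0.5546, 0.1424, 0.2386]
orientation: [-0.0, -0.317, 0.948, 0.0]
wrist_force: [-0.5, -0.1, -2.4]
finger_gap: 0.015
shift cm (tool) [-0.003  0.009 -0.738] turn deg [ 0.01 -0.01 -0.02]  after turn frame: [-0.004  0.009 -0.738]
t 11.4 tcp [0.5546 0.1424 0.2386] yaw -143.02 tilt 0.01 q [ 0.11  0.31  0.06  1.32  0.   -0.53] F [-0.49 -0.12 -2.4 ] M [-0.049 -0.043  0.058] gap 0.015
```

```bash
python3 -m inch '[[0,0,0.2,0,0,0,1.2],[0,0,0.2,0,0,0,1.2],[0,0,0.2,0,0,0,1.2],[0,0,0,0,0,0,1.2]]'
python3 to.py .5546 .1425 .2284 217
python3 -m inch '[[0,0,0.15,0,0,0,1.2],[0,0,0.15,0,0,0,1.2],[0,0,0.15,0,0,0,1.2],[0,0,0,0,0,0,1.2]]'
python3 to.py .5546 .1425 .2284 217
```

```text
clock: 11.8
tcp_pos: [0.5548, 0.1425, 0.233]
orientation: [0.0, -0.317, 0.948, -0.0]
wrist_force: [-0.4, 0.3, 2.0]
finger_gap: 0.0147
shift cm (tool) [0.014 0.014 0.458] turn deg [-0.01  0.03 -0.02]  after turn frame: [0.014 0.014 0.458]
t 11.8 tcp [0.5548 0.1425 0.233 ] yaw -143.02 tilt 0.04 q [ 0.11  0.31  0.04  1.31  0.   -0.53] F [-0.37  0.28  2.  ] M [-0.006  0.177 -0.017] gap 0.0147
clock: 12.2
tcp_pos: [0.5548, 0.1425, 0.2285]
orientation: [0.0, -0.317, 0.948, 0.0]
wrist_force: [-1.0, -0.3, 4.0]
finger_gap: 0.0145
shift cm (tool) [0.016 0.013 0.005] turn deg [-0.01  0.03 -0.02]  after turn frame: [0.016 0.013 0.005]
t 12.2 tcp [0.5548 0.1425 0.2285] yaw -143.02 tilt 0.03 q [ 0.11  0.31  0.03  1.29  0.   -0.53] F [-1.05 -0.31  3.98] M [-0.016  0.281  0.015] gap 0.0145
```

```bash
python3 -m inch '[[0,0,0.1,0,0,0,1.2],[0,0,0.05,0,0,0,1.2],[0,0,0,0,0,0,1.2],[0,0,0,0,0,0,1.2]]'
python3 to.py .5546 .1425 .2284 217
```

```text
clock: 12.6
tcp_pos: [0.555, 0.1425, 0.2282]
orientation: [0.001, -0.317, 0.948, -0.0]
wrist_force: [-3.6, -0.5, 11.6]
finger_gap: 0.0146
shift cm (tool) [ 0.029  0.021 -0.022] turn deg [-0.05  0.1  -0.02]  after turn frame: [ 0.029  0.021 -0.022]
t 12.6 tcp [0.555  0.1425 0.2282] yaw -143.02 tilt 0.11 q [ 0.11  0.31  0.03  1.29  0.   -0.53] F [-3.63 -0.46 11.63] M [-0.069  0.68   0.004] gap 0.0146
```

```bash
cat > m.py <<'E'
from h import *
L=[]
for i in range(5):
    vision.read_camera("side");s=get_state();L.append(np.r_[s["wrist_force"],s["ft_torque"],s["tau"][5]])
L=np.array(L);o=s["orientation"];yaw=np.degrees(2*np.arctan2(o[2],o[1]))
print("t",round(s["clock"],2),"F",np.round(L[:,:3].mean(0),2),"M",np.round(L[:,3:6].mean(0),3),"sd",np.round(L[:,5].std(),3),"tau6",np.round(L[:,6].mean(),4),"tcp",np.round(s["tcp_pos"],4),"yaw",round(yaw%360,2),"q6",round(s["joint_pos"][5],3))
E
python3 -m inch '[[0.04,0.03,-0.02,0,0,0,1.2],[0,0,0,0,0,0,1.2]]'
python3 m.py
```

```text
clock: 12.8
tcp_pos: [0.5548, 0.1425, 0.2282]
orientation: [0.001, -0.317, 0.948, -0.0]
wrist_force: [-1.0, -0.8, 9.0]
finger_gap: 0.0149
t 13.05 F [-1.5  -0.05  8.27] M [-0.088  0.394 -0.015] sd 0.019 tau6 0.0039 tcp [0.5548 0.1425 0.2282] yaw 216.98 q6 -0.534
```

```bash
python3 -m inch '[[0,0,0,0,0,1.5,1.2],[0,0,0,0,0,1.5,1.2],[0,0,0,0,0,1.5,1.2],[0,0,0,0,0,1.5,1.2],[0,0,0,0,0,0,1.2]]'
python3 m.py
```

```text
clock: 13.55
tcp_pos: [0.5549, 0.1426, 0.2283]
orientation: [0.001, -0.267, 0.964, -0.0]
wrist_force: [-2.0, 0.0, 9.5]
finger_gap: 0.0151
t 13.8 F [-0.7   0.63  8.38] M [ 0.015  0.328 -0.012] sd 0.051 tau6 -0.0028 tcp [0.5549 0.1426 0.2282] yaw 210.98 q6 -0.429
```

```bash
python3 -m inch '[[0,0,0,0,0,1.5,1.2],[0,0,0,0,0,1.5,1.2],[0,0,0,0,0,1.5,1.2],[0,0,0,0,0,1.5,1.2]]'
python3 m.py
```

```text
clock: 14.2
tcp_pos: [0.5548, 0.1427, 0.2282]
orientation: [0.001, -0.216, 0.976, 0.0]
wrist_force: [-1.8, 1.0, 7.8]
finger_gap: 0.0152
t 14.45 F [-1.41  0.29  8.75] M [0.108 0.393 0.012] sd 0.027 tau6 0.0462 tcp [0.5548 0.1428 0.2282] yaw 204.99 q6 -0.325
```

```bash
python3 -m inch '[[0,0,0,0,0,1.5,1.2],[0,0,0,0,0,1.5,1.2],[0,0,0,0,0,1.5,1.2],[0,0,0,0,0,1.5,1.2]]'
python3 m.py
```

```text
clock: 14.85
tcp_pos: [0.5547, 0.1429, 0.2282]
orientation: [0.001, -0.165, 0.986, 0.0]
wrist_force: [-1.7, 1.1, 8.6]
finger_gap: 0.0146
t 15.1 F [-1.22  0.99  8.34] M [0.238 0.445 0.017] sd 0.033 tau6 0.0484 tcp [0.5547 0.1429 0.2282] yaw 198.99 q6 -0.22
```

```bash
python3 -m inch '[[0,0,0,0,0,1.5,1.2],[0,0,0,0,0,1.5,1.2],[0,0,0,0,0,1.5,1.2]]'
python3 m.py
```

```text
clock: 15.4
tcp_pos: [0.5547, 0.143, 0.2282]
orientation: [0.001, -0.126, 0.992, 0.001]
wrist_force: [-2.0, 1.6, 9.6]
finger_gap: 0.0144
t 15.65 F [-2.06  1.63  8.65] M [ 0.302  0.447 -0.03 ] sd 0.033 tau6 0.0498 tcp [0.5547 0.143  0.2282] yaw 194.5 q6 -0.141
```

```bash
python3 -m inch '[[0,0,0,0,0,1.5,1.2],[0,0,0,0,0,1.5,1.2],[0,0,0,0,0,1.5,1.2],[0,0,0,0,0,1.5,1.2]]'
python3 m.py
```

```text
clock: 16.05
tcp_pos: [0.5546, 0.1432, 0.2282]
orientation: [0.001, -0.074, 0.997, 0.001]
wrist_force: [-1.4, 2.3, 8.9]
finger_gap: 0.0146
t 16.3 F [-2.16  2.23  8.89] M [0.418 0.523 0.02 ] sd 0.041 tau6 0.0612 tcp [0.5546 0.1431 0.2282] yaw 188.5 q6 -0.037
```

```bash
python3 -m inch '[[0,0,0,0,0,1.5,1.2],[0,0,0,0,0,1.5,1.2],[0,0,0,0,0,1.5,1.2]]'
python3 m.py
```

```text
clock: 16.6
tcp_pos: [0.5546, 0.1433, 0.2282]
orientation: [0.001, -0.035, 0.999, 0.001]
wrist_force: [-1.9, 1.9, 8.4]
finger_gap: 0.0145
t 16.85 F [-2.19  2.04  8.65] M [0.467 0.539 0.131] sd 0.028 tau6 0.1829 tcp [0.5546 0.1433 0.2282] yaw 184.03 q6 0.042
```

```bash
python3 -m inch '[[0.03,0.03,0,0,0,1,1.2],[0,0,0,0,0,1,1.2]]'
python3 m.py
```

```text
clock: 17.05
tcp_pos: [0.5544, 0.1434, 0.2282]
orientation: [0.001, -0.017, 1.0, 0.001]
wrist_force: [-1.7, 2.3, 8.8]
finger_gap: 0.0145
t 17.3 F [-1.39  1.68  8.71] M [0.347 0.413 0.161] sd 0.012 tau6 0.1941 tcp [0.5545 0.1434 0.2282] yaw 182.03 q6 0.077
```

```bash
python3 -m inch '[[0,0,0,0,0,1,1.2],[0,0,0,0,0,1,1.2]]'
python3 m.py
```

```text
clock: 17.5
tcp_pos: [0.5545, 0.1435, 0.2282]
orientation: [0.001, 0.0, 1.0, 0.001]
wrist_force: [-1.8, 2.2, 7.9]
finger_gap: 0.0147
t 17.75 F [-1.31  1.69  8.35] M [0.402 0.381 0.167] sd 0.028 tau6 0.2223 tcp [0.5545 0.1434 0.2283] yaw 180.03 q6 0.112
```

```bash
python3 -m inch '[[0,0,0,0,0,1,1.2],[0,0,0,0,0,1,1.2],[0,0,0,0,0,0.7,1.2],[0,0,0,0,0,0,1.2]]'
python3 m.py;python3 m.py
```

```text
clock: 18.15
tcp_pos: [0.5544, 0.1435, 0.2282]
orientation: [0.001, 0.023, 1.0, 0.001]
wrist_force: [-1.6, 2.2, 8.1]
finger_gap: 0.0148
t 18.4 F [-1.62  1.71  7.99] M [0.456 0.411 0.234] sd 0.029 tau6 0.2338 tcp [0.5545 0.1435 0.2283] yaw 177.34 q6 0.159
t 18.65 F [-1.47  1.77  8.34] M [0.45  0.41  0.211] sd 0.045 tau6 0.229 tcp [0.5544 0.1435 0.2283] yaw 177.34 q6 0.159
```

```bash
python3 -m inch '[[0,0,0,0,0,0.8,1.2],[0,0,0,0,0,0,1.2],[0,0,0,0,0,0,1.2]]'
python3 m.py;python3 m.py
python3 - <<'E'
from h import *
q=vision.read_camera("side");save(q,"s6.png",(275,130,375,205),8)
E
```

```text
clock: 18.95
tcp_pos: [0.5544, 0.1435, 0.2282]
orientation: [0.001, 0.03, 1.0, 0.001]
wrist_force: [-1.5, 0.7, 8.4]
finger_gap: 0.0147
t 19.2 F [-1.77  1.91  8.04] M [0.471 0.441 0.254] sd 0.012 tau6 0.241 tcp [0.5544 0.1436 0.2282] yaw 176.54 q6 0.173
t 19.45 F [-1.79  1.83  8.19] M [0.468 0.401 0.242] sd 0.015 tau6 0.2407 tcp [0.5544 0.1436 0.2282] yaw 176.55 q6 0.173
```

View pics/s6.png

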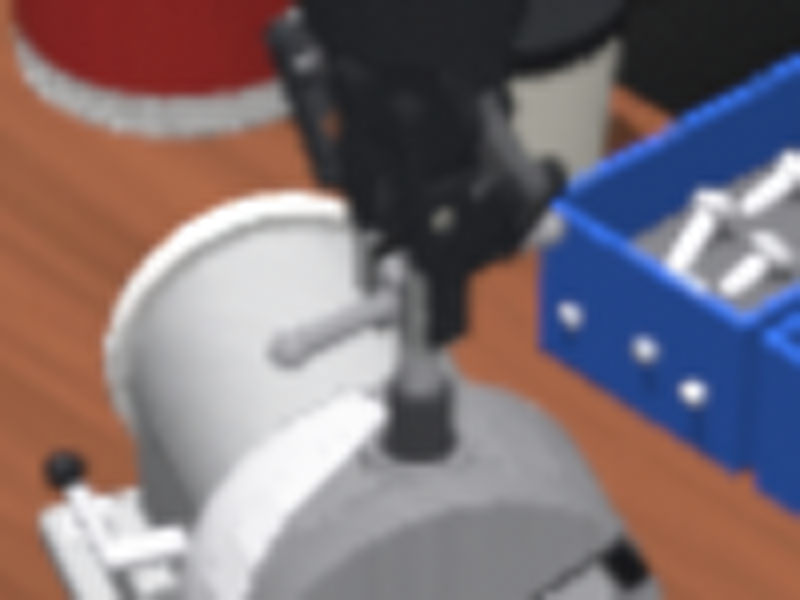

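```bash
python3 -m inch '[[0,0,0,0,0,-2,1.2],[0,0,0,0,0,-3,1.2],[0,0,0,0,0,-3,1.2],[0,0,0,0,0,-3,1.2],[0,0,0,0,0,-2.5,1.2]]'
python3 m.py
```

```text
clock: 20.0
tcp_pos: [0.5546, 0.1431, 0.2282]
orientation: [0.001, -0.088, 0.996, 0.0]
wrist_force: [-1.4, 0.5, 8.2]
finger_gap: 0.0147
t 20.25 F [-1.01  0.73  8.46] M [0.17  0.318 0.007] sd 0.035 tau6 -0.0689 tcp [0.5546 0.1431 0.2282] yaw 190.0 q6 -0.062
```

```bash
python3 -m inch '[[0,0,0,0,0,0.4,1.2],[0,0,-0.2,0,0,0,1.2],[0,0,-0.2,0,0,0,1.2],[0,0,-0.2,0,0,0,1.2]]'
python3 m.py
python3 -m inch '[[0,0,-0.3,0,0,0,1.2],[0,0,-0.3,0,0,0,1.2],[0,0,-0.3,0,0,0,1.2],[0,0,-0.3,0,0,0,1.2]]'
python3 m.py
```

```text
clock: 20.65
tcp_pos: [0.5543, 0.143, 0.2331]
orientation: [0.0, -0.084, 0.996, 0.0]
wrist_force: [1.2, 2.2, 1.5]
finger_gap: 0.0146
t 20.9 F [1.23 1.8  3.01] M [ 0.479 -0.301  0.024] sd 0.01 tau6 0.0265 tcp [0.5542 0.1429 0.233 ] yaw 189.59 q6 -0.055
clock: 21.3
tcp_pos: [0.5536, 0.1426, 0.2444]
orientation: [-0.001, -0.083, 0.997, -0.0]
wrist_force: [3.1, 2.3, -3.5]
finger_gap: 0.0148
t 21.55 F [ 1.53  1.08 -1.67] M [ 0.405 -0.426 -0.01 ] sd 0.031 tau6 0.0125 tcp [0.5537 0.1426 0.245 ] yaw 189.57 q6 -0.055
```

```bash
python3 -m inch '[[0,0,-0.5,0,0,0,1.2],[0,0,-1,0,0,0,1.2],[0,0,-2,0,0,0,1.2],[0,0,-3,0,0,0,1.2],[0,0,-1,0,0,0,1.2]]'
python3 -m inch '[[0,0,0,0,0,4.6,1.2],[0,0,0,0,0,0,1.2]]'
python3 to.py .531 -.246 .32 185
python3 - <<'E'
from h import *
q=vision.read_camera("side");save(q,"s7.png",(275,110,375,185),8)
E
```

```text
clock: 22.05
tcp_pos: [0.5544, 0.1426, 0.3235]
orientation: [0.002, -0.083, 0.997, -0.0]
wrist_force: [-0.0, 0.5, -2.5]
finger_gap: 0.0147
clock: 22.25
tcp_pos: [0.5539, 0.1426, 0.3203]
orientation: [0.0, -0.043, 0.999, -0.0]
wrist_force: [0.1, -0.2, -1.9]
finger_gap: 0.0147
shift cm (tool) [ 5.6370e+00 -3.8515e+01  3.6000e-02] turn deg [-0.01  0.02 -0.04]  after turn frame: [ 5.6640e+00 -3.8511e+01  3.1000e-02]
t 22.25 tcp [0.5539 0.1426 0.3203] yaw -175.04 tilt 0.03 q [ 0.11  0.3   0.25  1.51 -0.    0.03] F [ 0.12 -0.15 -1.86] M [-0.008 -0.004  0.027] gap 0.0147
```

View pics/s7.png

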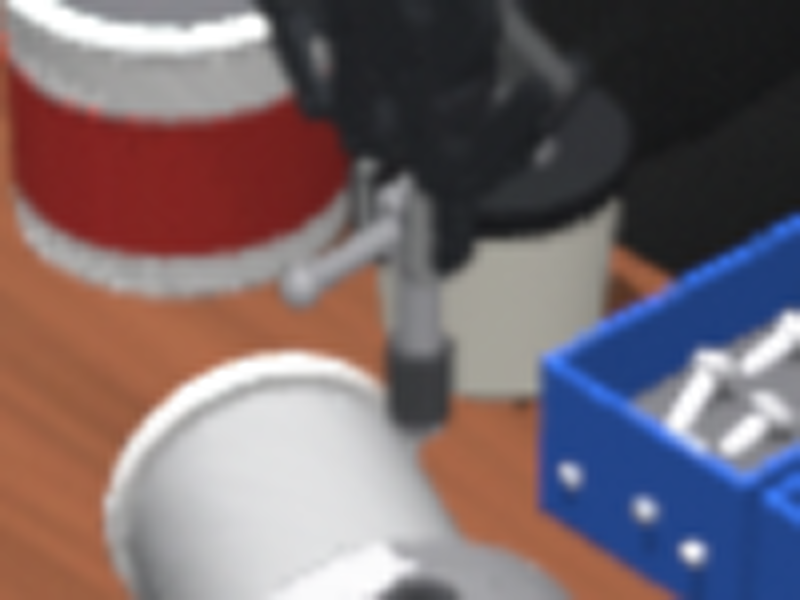

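```bash
python3 -m inch '[[0.3,-2,0,0,0,0,1.2],[0.5,-3.4,0,0,0,0,1.2],[0.6,-4,0,0,0,0,1.2],[0.6,-4,0,0,0,0,1.2],[0.6,-4,0,0,0,0,1.2]]'
python3 -m inch '[[0.6,-4,0,0,0,0,1.2],[0.6,-4,0,0,0,0,1.2],[0.6,-4,0,0,0,0,1.2],[0.6,-4,0,0,0,0,1.2],[0.6,-3,0,0,0,0,1.2]]'
python3 -m inch '[[0.64,-2.1,0,0,0,0,1.2],[0,0,2,0,0,0,1.2],[0,0,4,0,0,0,1.2],[0,0,4,0,0,0,1.2],[0,0,4,0,0,0,1.2]]'
python3 -m inch '[[0,0,2,0,0,0,1.2],[0,0,1,0,0,0,1.2],[0,0,1,0,0,0,1.2],[0,0,0,0,0,0,1.2],[0,0,0,0,0,0,1.2]]'
python3 to.py .531 -.2465 .0755 185
python3 - <<'E'
from h import *
q=vision.read_camera("side");save(q,"s8.png",(360,210,480,300),6)
E
```

```text
clock: 22.8
tcp_pos: [0.5423, -0.0342, 0.3193]
orientation: [-0.001, -0.045, 0.999, 0.0]
wrist_force: [1.1, -0.1, -2.6]
finger_gap: 0.0147
clock: 23.3
tcp_pos: [0.5289, -0.2271, 0.319]
orientation: [-0.001, -0.044, 0.999, 0.0]
wrist_force: [0.4, 0.4, -2.6]
finger_gap: 0.0147
clock: 23.8
tcp_pos: [0.5245, -0.2461, 0.178]
orientation: [-0.0, -0.044, 0.999, 0.0]
wrist_force: [0.6, -0.1, -3.3]
finger_gap: 0.0149
clock: 24.3
tcp_pos: [0.5257, -0.2466, 0.141]
orientation: [0.001, -0.044, 0.999, -0.0]
wrist_force: [-0.4, -0.1, -2.1]
finger_gap: 0.0147
shift cm (tool) [-0.516 -0.03   6.549] turn deg [-0.05  0.07  0.  ]  after turn frame: [-0.524 -0.036  6.548]
t 24.3 tcp [ 0.5257 -0.2466  0.141 ] yaw -175.0 tilt 0.09 q [-0.58  0.36 -0.11  1.1   0.   -0.66] F [-0.36 -0.06 -2.07] M [-0.028  0.029 -0.004] gap 0.0147
```

View pics/s8.png

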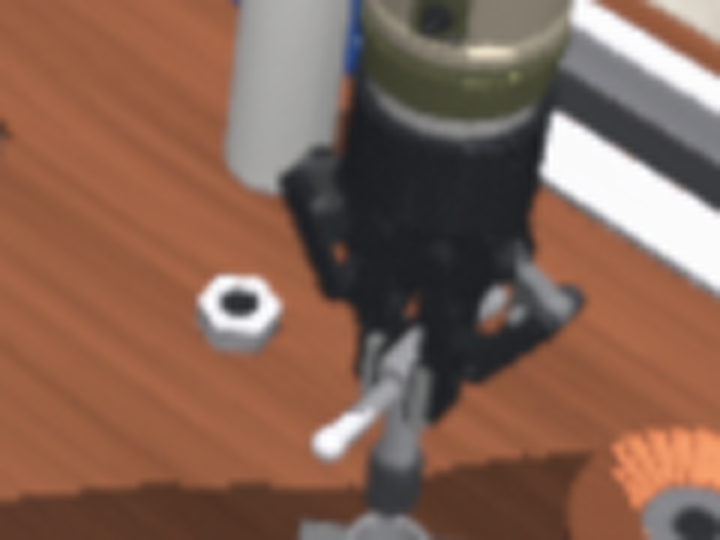

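```bash
python3 -m inch '[[-0.26,0,0,0,0,0,1.2],[-0.26,-0.03,0,0,0,0,1.2],[0,0,0.5,0,0,0,1.2],[0,0,0,0,0,0,1.2],[0,0,0,0,0,0,1.2]]'
python3 to.py .531 -.2465 .0755 185
python3 - <<'E'
from h import *
q=vision.read_camera("side");save(q,"s9.png",(370,230,470,305),8)
f=lambda X:np.round((px(q,X)-[370,230])*8,0);t=get_state()["tcp_pos"]
print("tip",f(t-[0,0,.0674]),"mouth",f([.531,-.2465,.048]))
E
```

```text
clock: 24.85
tcp_pos: [0.5301, -0.2459, 0.1346]
orientation: [-0.0, -0.043, 0.999, 0.0]
wrist_force: [0.4, 0.3, -2.9]
finger_gap: 0.0143
shift cm (tool) [-0.087 -0.072  5.915] turn deg [ 0.03 -0.03 -0.02]  after turn frame: [-0.084 -0.069  5.915]
t 24.85 tcp [ 0.5301 -0.2459  0.1346] yaw -175.02 tilt 0.04 q [-0.57  0.38 -0.1   1.09  0.   -0.66] F [ 0.38  0.3  -2.88] M [-0.037  0.013  0.003] gap 0.0143
tip [429. 523.] mouth [426. 564.]
```

View pics/s9.png

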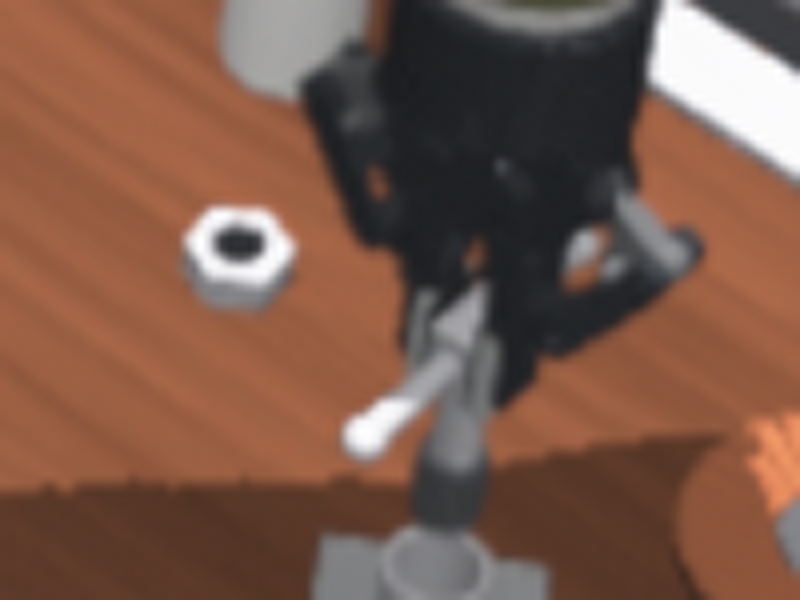

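```bash
python3 -m inch '[[0,0,1,0,0,0,1.2],[0,0,1,0,0,0,1.2],[0,0,1,0,0,0,1.2],[0,0,0,0,0,0,1.2]]'
python3 m.py
python3 -m inch '[[0,0,0.5,0,0,0,1.2],[0,0,0.5,0,0,0,1.2],[0,0,0,0,0,0,1.2]]'
python3 m.py
```

```text
clock: 25.3
tcp_pos: [0.5289, -0.2452, 0.1025]
orientation: [-0.002, -0.043, 0.999, 0.001]
wrist_force: [-1.0, -0.1, -2.9]
finger_gap: 0.0149
t 25.55 F [ 0.11  0.07 -1.92] M [-0.018  0.018  0.022] sd 0.019 tau6 -0.0 tcp [ 0.5307 -0.2463  0.1054] yaw 184.98 q6 -0.659
clock: 25.85
tcp_pos: [0.5298, -0.2457, 0.094]
orientation: [-0.001, -0.043, 0.999, 0.0]
wrist_force: [0.5, -0.4, -2.6]
finger_gap: 0.0145
t 26.1 F [-0.3   0.04 -2.01] M [-0.012 -0.002 -0.03 ] sd 0.03 tau6 -0.0 tcp [ 0.5305 -0.2461  0.0951] yaw 184.98 q6 -0.659
```

```bash
python3 -m inch '[[0,0,0.6,0,0,0,1.2],[0,0,0.6,0,0,0,1.2],[0,0,0.4,0,0,0,1.2],[0,0,0.2,0,0,0,1.2],[0,0,0,0,0,0,1.2]]'
python3 m.py
python3 -m inch '[[0,0,0.1,0,0,0,1.2],[0,0,0.1,0,0,0,1.2],[0,0,0,0,0,0,1.2]]'
python3 m.py
```

```text
clock: 26.6
tcp_pos: [0.53, -0.2458, 0.0764]
orientation: [-0.0, -0.043, 0.999, 0.0]
wrist_force: [0.1, -0.0, -2.5]
finger_gap: 0.0145
t 26.85 F [-0.28 -0.06 -2.4 ] M [-0.031  0.027 -0.011] sd 0.011 tau6 -0.0 tcp [ 0.5305 -0.2462  0.0772] yaw 184.98 q6 -0.659
clock: 27.15
tcp_pos: [0.5305, -0.2462, 0.0754]
orientation: [0.0, -0.043, 0.999, -0.0]
wrist_force: [-1.6, 0.5, 1.9]
finger_gap: 0.0143
t 27.4 F [-0.6   0.27  2.03] M [ 0.089  0.186 -0.006] sd 0.041 tau6 0.0013 tcp [ 0.5306 -0.2462  0.0754] yaw 184.98 q6 -0.659
```

```bash
python3 -m inch '[[0,0,0,0,0,0,2],[0,0,0,0,0,0,3],[0,0,0,0,0,0,4.5],[0,0,0,0,0,0,6],[0,0,0,0,0,0,6]]'
python3 m.py
python3 - <<'E'
from h import *
print(get_state()["finger_gap"]);q=vision.read_camera("side");save(q,"s10.png",(370,230,470,305),8)
E
```

```text
clock: 27.9
tcp_pos: [0.5303, -0.2461, 0.0749]
orientation: [-0.0, -0.043, 0.999, 0.0]
wrist_force: [-0.7, 0.1, -0.4]
finger_gap: 0.0602
t 28.15 F [-0.06  0.08 -0.04] M [-0.016  0.003  0.013] sd 0.021 tau6 -0.0 tcp [ 0.5304 -0.2461  0.075 ] yaw 184.98 q6 -0.659
0.06017327992129906
```

View pics/s10.png

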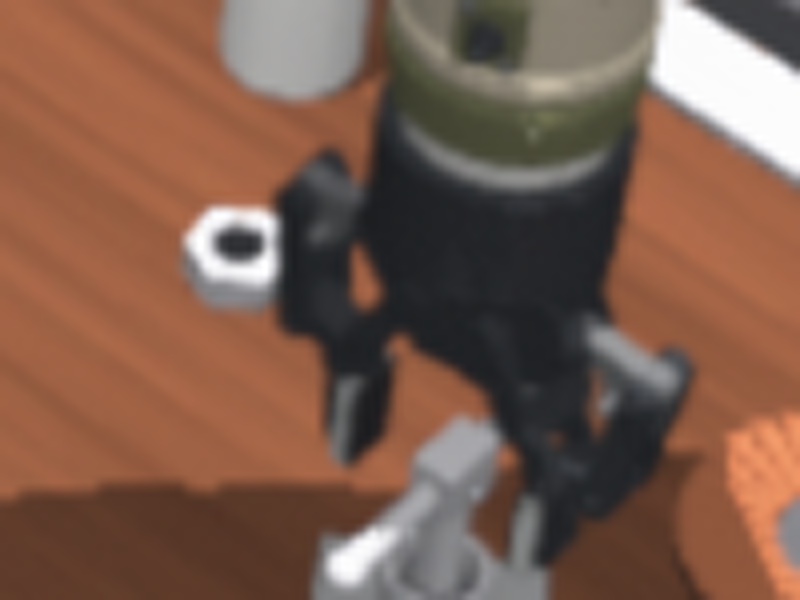

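Released: the key stands in the tube with its head at about (455,450), and the fingers are clear on both sides. Next I'll back straight up, then aside so both cameras have a view.

```bash
python3 -m inch '[[0,0,-2,0,0,0,6],[0,0,-4,0,0,0,6],[0,0,-5,0,0,0,6],[0,0,-5,0,0,0,6],[0,0,-5,0,0,0,6]]'
python3 -m inch '[[2,3,0,0,0,0,6],[2,4,0,0,0,0,6],[2,4,0,0,0,0,6],[2,4,0,0,0,0,6],[0,4,0,0,0,0,6]]'
python3 -m inch '[[0,0,0,0,0,0,6],[0,0,0,0,0,0,6]]'
python3 - <<'E'
from h import *
p=vision.read_camera("top");q=vision.read_camera("side");save(p,"tf.png");save(q,"sf.png")
o=np.load("p0.npz")
a=[cv2.resize(x[:,:,::-1],(400,300),interpolation=cv2.INTER_CUBIC) for x in (p["pixels"][172:232,400:480],o["top"][172:232,400:480],q["pixels"][270:330,385:465],o["side"][270:330,385:465])]
cv2.imwrite("pics/zf.png",np.vstack([np.hstack(a[:2]),np.hstack(a[2:])]))
E
```

```text
clock: 28.7
tcp_pos: [0.53, -0.2459, 0.287]
orientation: [0.0, -0.043, 0.999, -0.0]
wrist_force: [0.4, -0.5, -0.1]
finger_gap: 0.06
clock: 29.2
tcp_pos: [0.4317, -0.0625, 0.2854]
orientation: [-0.0, -0.043, 0.999, -0.0]
wrist_force: [1.4, -0.1, -0.2]
finger_gap: 0.0601
clock: 29.4
tcp_pos: [0.4343, -0.0632, 0.2854]
orientation: [0.001, -0.045, 0.999, -0.0]
wrist_force: [-0.5, -1.0, 0.4]
finger_gap: 0.0602
```

View pics/zf.png

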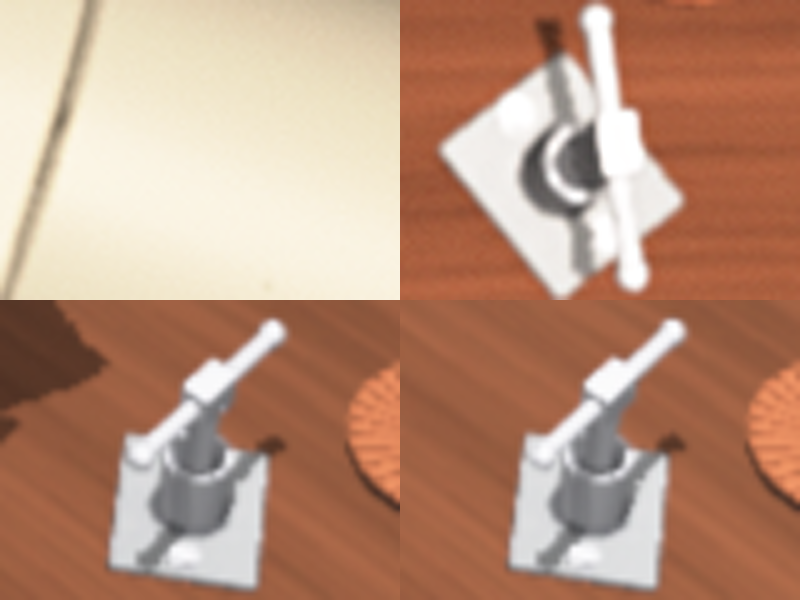

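View pics/sf.png

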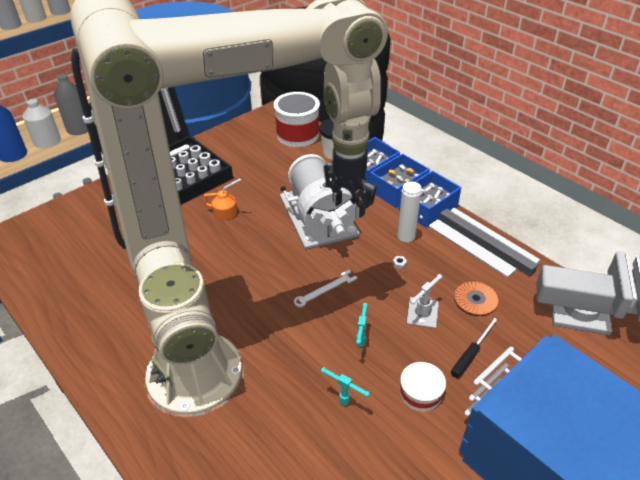

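```bash
python3 -c "
from workcell import workorder;print(workorder.hand_in())"
```

```text
the job is handed in; nothing more can be done
None
```

I tightened the chuck with the key, put the key back upright in its holder, let go and handed the job in at about 29.5 s. No verdict came back.

- **Insertion:** The key went into the socket on the first try and bottomed about 18 mm below the mouth. I held it there with about 11 N.
- **Tightening:** I turned it clockwise until the jaws bit at about 0.57 rad. I then wound it up to 0.24–0.25 N m, which is a wind-up of about 0.16 rad. The wrist sensor and the joint 6 torque agreed on that final value. During the last steps joint 6 rose less than the sensor, 0.01 against about 0.05 N m. The wind-up and the jaw gap could only be inferred from torque, not measured.
- **Return:** I eased the key by about 0.24 rad, lifted it out and set it down on the holder floor, with contact felt at the same height as when I picked it up. In the last side view it stands upright just as it did at the start. The arm is clear, at about zero force, and the bystanders in that view look unmoved.
- **Not checked:** The arm blocked the top camera's view of the key at the end, so only the side camera confirms the key's final position. Side and top camera positions differed by 2–4 mm. I relied on the top camera and the arm's own position readings.

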